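# Find the conveyor's loose hold-down bolt and hold its cap open

### The arm

A 6-joint arm with a two-finger parallel gripper is mounted at the origin on the work surface. World frame = base frame: x ahead of the robot, y to its left, z up, the work surface at z = 0. Lengths are in m, angles in degrees, forces in N, time in s.
With the tool pointing down it reaches from about 0.225 to 0.875 m from the base axis. Payload 3.4 kg.
Tool frame: the origin (TCP) lies on the mounting face of the last link; the fingertips stand 173 mm ahead of it and the grasp point (between the pads) lies 155 mm ahead of it; x points along the fingers, y is the direction in which the jaws open and shut, and the axes are right-handed (so a half turn about x gives the same grasp; the last joint's range is limited). The gripper opens to 85 mm and grips with 20 to 120 N. Pads are 22 mm wide; open, the fingers measure 114 mm over their backs; the gripper's body (76 mm by 85 mm) begins 54 mm behind the grasp point. The pads swing forward as they close: fully open they stand 13 mm farther back than shut.
Start: joints at [-80.042, 15.808, 86.224, -0, 77.962, -6.933], TCP at [0.167, -0.55, 0.405] pointing down, gripper open.
Joint ranges: [-165.64, 165.64], [-43.16, 119.46], [12.63, 154.43], [-67.54, 247.53], [6.08, 155.33], [-154.97, 154.97]. Speed limits (degrees/s): [147.25, 147.25, 180, 180, 180, 180].

### API

Orientations are given as a 3x3 rotation matrix whose columns are the frame's x, y, z axes.
In Python, from workcell import ctrl gives the robot as it stands.
- The arm moves only by the tool arm_command, never from a script. Its argument "commands" is a list of rows, each a list of 6 numbers: the shift along the tool's x, y, z in mm, then the turn, a rotation vector about the tool's x, y, z in rad. In form: [[x, y, z, ax, ay, az], ...]. A call has 1 to 12 rows; each row is the pose to reach, as a shift and turn from the pose commanded when the call began, along the tool's axes at that moment; what a row does not reach only later rows make up. A row lasts 1/8 s, in which the tool goes at most 62.5 mm and 10.7 degrees, less where a joint would pass 70% of its speed; a pose out of reach is approached as far as the arm can. A call with a gripper value outside its range is refused whole. "grip" is the opening, from 0 (shut) to 1 (fully open), set as the call begins (left out, the last holds). The fingers move at their own pace and stop on an object; "newtons" is the grip in N (left out, the last holds). Time passes only in rows, so rows that repeat a pose let the fingers close. It gives the time, the measured TCP pose, the force and the opening at its end, in the units of the state.
- ctrl.state(): the state, without advancing time (a new reading comes with each control period).
- ctrl.read_camera(name): name is "scene" or "top" or "wrist"; returns (picture, depth): 420x560x3 uint8, red, green, blue; 420x560 float32, m along the optical axis (not along the pixel's ray), 0 where there is no reading.
- ctrl.calibration(name): a dict with "camera_matrix" (3x3 intrinsics, pixels), "R" (3x3) and "t" (3): a world point X has camera coordinates R X + t. Camera axes: x right, y down, z forward; pixel columns grow to the right and rows downward; lengths in m; the calibration is good to about 2 mm. A picture is of the moment at which its call begins: read the wrist's pose just before it. calibration takes no time and is no camera call; for the wrist camera it gives the pose at the moment of the call.
- ctrl.sign_off(): hands the job in, once; it reports no verdict.
The state is a dict: "clock": time; "joint_positions": joint angles; "dq": joint speeds; "joint_torque": joint torques, N m; "tool_pos": TCP position; "tool_rot": TCP orientation; "force": force on the tool from outside, world axes, zero at the start; "moment": the same for the moment, N m; "finger_gap": finger opening in m.
Only numpy, scipy, OpenCV 4.12 (cv2) and the standard library are available. Lean on these libraries where they do the work, as an engineer would, in place of code of your own. Each camera call takes 0.05 s, during which the arm holds its last target.

### The job

The sample-tube conveyor rattles because one of its three hold-down bolts has worked loose: tap the spring-shut bolt caps with a fingertip to find the one that gives, then lift that cap by its tab, at least 50 degrees up, and keep holding it open so that a colleague can get a key on the bolt. Finish while still holding it: do not let go or put anything down. Do not lift the cap of a tight bolt, and leave the tubes, tools and everything else on the bench where they are.

Things in the scene. Friction and masses are not known exactly. Their poses are not given: they have to be found in the camera images.
- track: Short bench-top conveyor for sample-tube carriers: aluminium beam with a black belt, 620 mm long (its y), 90 mm wide (its x), 84 mm high over the guide rails; white end housings 98 mm high make it 736 mm long. Two carriers stand on the belt (tube tops 173 mm above the bench). Origin: centre of its underside; x points away from the robot, z up. Fixed.
- foot_left: Hold-down foot at the left end (+y) of the conveyor's robot-facing side: aluminium block 44 x 44 mm, 44 mm high, 78 mm clear of the beam, joined to it by a strap 10 mm thick on the bench that rises to 34 mm over its last 10 mm, at the beam. Fixed. Origin: on the block's (and bolt's) vertical axis, on the bench; x points towards the beam, z up. The three are alike, 120 to 180 mm apart.
- cap_left: Grey plastic splash cap over this foot's bolt: 56 x 52 mm, 20 mm deep, top face 64 mm above the bench when shut. Hinged along its robot-side edge: origin on the hinge axis, 60 mm above the bench; y = hinge axis; x from the hinge towards the beam when shut; z its upward normal (tilt = opening angle). The beam-side end swings up and back towards the robot, to 1.75 rad at most.
- tap_left (a point): The place to tap: top of a shallow round dome (24 mm across, 4.5 mm high) on the cap's top face, above the bolt's axis; (27, 0, 8.5) mm in the cap's frame, 68.5 mm above the bench. Shut, the cap rests on the bolt's head. Over a tight bolt it is rigid (under 1 mm of give at 5 N); over the loose one it gives 2.5 to 3.5 mm here under 3 to 5 N, then stops, and springs back when released.
- tab_left (a point): Centre of the cap's lifting tab, a lug 14 mm wide (along the hinge), 8 mm thick, standing 33 mm out from the cap's beam-side edge; (72, 0, 0) mm in the cap's frame, 60 mm above the bench when shut, free air beside it and below down to the strap. Pinch it across its width from above or lift it from below. A spring shuts the cap when let go: 1 to 2 N at the tab holds it open.
- bolt_left: Steel hex bolt under the cap (head 19 mm across), hidden while the cap is shut. Origin: lower end of the shank, inside the foot, 14 mm above the bench at the start in all three. A tight bolt does not move; the loose one sinks up to 3.5 mm when its cap is pressed and stands 3 mm higher when its cap is lifted. Which one is loose changes from start to start.
- foot_middle: Hold-down foot near the middle of the conveyor's robot-facing side: aluminium block 44 x 44 mm, 44 mm high, 78 mm clear of the beam, joined to it by a strap 10 mm thick on the bench that rises to 34 mm over its last 10 mm, at the beam. Fixed. Origin: on the block's (and bolt's) vertical axis, on the bench; x points towards the beam, z up. The three are alike, 120 to 180 mm apart.
- cap_middle: Grey plastic splash cap over this foot's bolt: 56 x 52 mm, 20 mm deep, top face 64 mm above the bench when shut. Hinged along its robot-side edge: origin on the hinge axis, 60 mm above the bench; y = hinge axis; x from the hinge towards the beam when shut; z its upward normal (tilt = opening angle). The beam-side end swings up and back towards the robot, to 1.75 rad at most.
- tap_middle (a point): The place to tap: top of a shallow round dome (24 mm across, 4.5 mm high) on the cap's top face, above the bolt's axis; (27, 0, 8.5) mm in the cap's frame, 68.5 mm above the bench. Shut, the cap rests on the bolt's head. Over a tight bolt it is rigid (under 1 mm of give at 5 N); over the loose one it gives 2.5 to 3.5 mm here under 3 to 5 N, then stops, and springs back when released.
- tab_middle (a point): Centre of the cap's lifting tab, a lug 14 mm wide (along the hinge), 8 mm thick, standing 33 mm out from the cap's beam-side edge; (72, 0, 0) mm in the cap's frame, 60 mm above the bench when shut, free air beside it and below down to the strap. Pinch it across its width from above or lift it from below. A spring shuts the cap when let go: 1 to 2 N at the tab holds it open.
- bolt_middle: Steel hex bolt under the cap (head 19 mm across), hidden while the cap is shut. Origin: lower end of the shank, inside the foot, 14 mm above the bench at the start in all three. A tight bolt does not move; the loose one sinks up to 3.5 mm when its cap is pressed and stands 3 mm higher when its cap is lifted. Which one is loose changes from start to start.
- foot_right: Hold-down foot at the right end (-y) of the conveyor's robot-facing side: aluminium block 44 x 44 mm, 44 mm high, 78 mm clear of the beam, joined to it by a strap 10 mm thick on the bench that rises to 34 mm over its last 10 mm, at the beam. Fixed. Origin: on the block's (and bolt's) vertical axis, on the bench; x points towards the beam, z up. The three are alike, 120 to 180 mm apart.
- cap_right: Grey plastic splash cap over this foot's bolt: 56 x 52 mm, 20 mm deep, top face 64 mm above the bench when shut. Hinged along its robot-side edge: origin on the hinge axis, 60 mm above the bench; y = hinge axis; x from the hinge towards the beam when shut; z its upward normal (tilt = opening angle). The beam-side end swings up and back towards the robot, to 1.75 rad at most.
- tap_right (a point): The place to tap: top of a shallow round dome (24 mm across, 4.5 mm high) on the cap's top face, above the bolt's axis; (27, 0, 8.5) mm in the cap's frame, 68.5 mm above the bench. Shut, the cap rests on the bolt's head. Over a tight bolt it is rigid (under 1 mm of give at 5 N); over the loose one it gives 2.5 to 3.5 mm here under 3 to 5 N, then stops, and springs back when released.
- tab_right (a point): Centre of the cap's lifting tab, a lug 14 mm wide (along the hinge), 8 mm thick, standing 33 mm out from the cap's beam-side edge; (72, 0, 0) mm in the cap's frame, 60 mm above the bench when shut, free air beside it and below down to the strap. Pinch it across its width from above or lift it from below. A spring shuts the cap when let go: 1 to 2 N at the tab holds it open.
- bolt_right: Steel hex bolt under the cap (head 19 mm across), hidden while the cap is shut. Origin: lower end of the shank, inside the foot, 14 mm above the bench at the start in all three. A tight bolt does not move; the loose one sinks up to 3.5 mm when its cap is pressed and stands 3 mm higher when its cap is lifted. Which one is loose changes from start to start.
- carrier_1: Black tube carrier (29 mm across, 26 mm high) with a capped sample tube in it, on the belt, in the left half; 107 mm high in all. Origin: centre of its underside. A bystander: leave it.
- carrier_2: The same, on the belt, in the right half. A bystander: leave it.
- puck: Empty black tube carrier, 29 mm across, 38 mm high, on the bench between the left and middle feet. Origin: centre of its underside. A bystander: leave it.
- hexkey: L-shaped hex key, 8 mm thick, 104 x 32 mm, lying on the bench between the middle and right feet. Origin: near the middle of its long arm, on the bench. A bystander: leave it.
- tube_rack: White rack with capped sample tubes, 70 x 170 mm, 98 mm high, at the right. Origin: centre of its underside. A bystander: leave it.
- reagent: White bottle, 72 mm across, 130 mm high, far right. Origin: centre of its underside. A bystander: leave it.
- parts_tray: Open steel tray, 110 x 150 mm, 30 mm high, at the left. Origin: centre of its underside. A bystander: leave it.
- wrench: Wrench, 160 mm long, lying on the bench at the left, nearer the robot. Origin: its middle, on the bench. A bystander: leave it.
Not all that is in view belongs to the job. What is shaped like the foot_right but blue is not meant. What is shaped like the foot_left but turquoise is not meant.

How it is judged (in metres and radians):
On the way:
1. the loose bolt has been found by tapping: it has been pushed down at least 1.5 mm through its shut cap ((z of bolt_left in the frame of foot_left below 0.0125 m or z of bolt_middle in the frame of foot_middle below 0.0125 m or z of bolt_right in the frame of foot_right below 0.0125 m)), for 0.04 s.
At the end, for the whole second after the job is handed in: The cap of the loose bolt is held open and still, at least 0.8 rad (46 degrees) from shut, by the gripper's fingers (more than 0.3 N on it; its spring would shut it otherwise); that bolt stands at least 1.5 mm above where it began; the other two caps are shut (less than 0.12 rad) (((angle between cap_left's own z axis and vertical above 0.8 rad and z of bolt_left in the frame of foot_left above 0.0155 m and contact force between the fingers and cap_left above 0.3 N and angular speed of cap_left below 0.15 rad/s and angle between each of cap_middle, cap_right's own z axis and vertical below 0.12 rad) or (angle between cap_middle's own z axis and vertical above 0.8 rad and z of bolt_middle in the frame of foot_middle above 0.0155 m and contact force between the fingers and cap_middle above 0.3 N and angular speed of cap_middle below 0.15 rad/s and angle between each of cap_left, cap_right's own z axis and vertical below 0.12 rad) or (angle between cap_right's own z axis and vertical above 0.8 rad and z of bolt_right in the frame of foot_right above 0.0155 m and contact force between the fingers and cap_right above 0.3 N and angular speed of cap_right below 0.15 rad/s and angle between each of cap_left, cap_middle's own z axis and vertical below 0.12 rad))); the arm keeps its last pose, push and grip.
It fails at once if the cap of a tight bolt is lifted (more than 0.35 rad) ((angle between cap_left's own z axis and vertical above 0.35 rad and z of bolt_left in the frame of foot_left below 0.015 m) or (angle between cap_middle's own z axis and vertical above 0.35 rad and z of bolt_middle in the frame of foot_middle below 0.015 m) or (angle between cap_right's own z axis and vertical above 0.35 rad and z of bolt_right in the frame of foot_right below 0.015 m)).
It fails at once if a bystander is pushed more than 30 mm away or tipped over (distance of any of carrier_1, carrier_2, puck, hexkey, tube_rack, reagent, parts_tray, wrench from where it was at the start of the episode above 0.03 m or angle between any of carrier_1, carrier_2, puck, hexkey, tube_rack, reagent, parts_tray, wrench's own z axis and vertical above 0.5 rad).
It also fails if it takes over 43 s, if anything falls off the work surface, if the arm or the gripper's body presses on something with over 40 N, if the wrist force passes 120 N, or if a joint passes its speed limit or range.

## Working session

There is one attempt and no reset: what is moved stays moved. The work goes in short steps, Python scripts to look and compute and a tool call to move; the robot and the scene stay as the last step left them, time stands still between calls to the robot, and variables do not carry over. Pictures are saved under pics/ and viewed, and the job is handed in when it is done.

Besides the shell and the picture viewer there is one more tool, called after ">>>" in YAML: its name, and indented under it one key for each argument. arm_command: Moves the arm, as the interface text tells. Its arguments: {"type":"object","properties":{"commands":{"type":"array","items":{"type":"array","items":{"type":"number"}}},"grip":{"type":"number"},"newtons":{"type":"number"}},"required":["commands"]}

```bash
mkdir -p pics; ls; python3 - <<'E'
from workcell import ctrl
import cv2,numpy as np
s=ctrl.state();print(s)
for n in ("scene","top"):
    p,d=ctrl.read_camera(n);cv2.imwrite(f"pics/{n}0.png",cv2.cvtColor(p,cv2.COLOR_RGB2BGR));np.save(f"{n}0.npy",d)
    c=ctrl.calibration(n);np.savez(f"{n}cal.npz",K=c["camera_matrix"],R=c["R"],t=c["t"]);print(n,c)
E
```

```text
pics
{'clock': 0.0, 'joint_positions': array([-8.00409179e+01,  1.58485033e+01,  8.62961134e+01, -6.22049673e-04,
        7.79599600e+01, -6.93128985e+00]), 'dq': array([ 0.02030178,  0.00053576, -0.04403479, -0.00942542, -0.06743424,
        0.02068791]), 'joint_torque': array([-3.34885888e-03, -4.16781878e+01, -2.45808095e+01, -4.29001684e-04,
        1.10945044e-02,  9.94130687e-06]), 'tool_pos': array([ 0.16703243, -0.54998774,  0.40382442]), 'tool_rot': array([[-3.26117859e-04,  2.90543285e-01, -9.56861794e-01],
       [ 1.79586617e-03, -9.56860132e-01, -2.90543393e-01],
       [-9.99998334e-01, -1.81314711e-03, -2.09727678e-04]]), 'force': array([ 0.24830942, -0.57275258, -0.30489873]), 'moment': array([-0.04444766, -0.02288784,  0.03681274]), 'finger_gap': 0.08536759042550524}
scene {'camera_matrix': array([[453.71202553,   0.        , 281.77148137],
       [  0.        , 453.71202553, 211.83377269],
       [  0.        ,   0.        ,   1.        ]]), 'R': array([[-0.51936489,  0.85453384,  0.00565902],
       [ 0.52470526,  0.32411599, -0.78716784],
       [-0.67449574, -0.40585802, -0.61671287]]), 't': array([ 0.25582881, -0.2115054 ,  1.78757047])}
top {'camera_matrix': array([[383.36263494,   0.        , 277.58829403],
       [  0.        , 383.36263494, 216.81238127],
       [  0.        ,   0.        ,   1.        ]]), 'R': array([[-0.02829077, -0.99953422,  0.01144417],
       [-0.99432099,  0.02696449, -0.10294995],
       [ 0.10259341, -0.01429171, -0.9946207 ]]), 't': array([0.02246895, 0.54859247, 1.22104043])}
```

View pics/scene0.png

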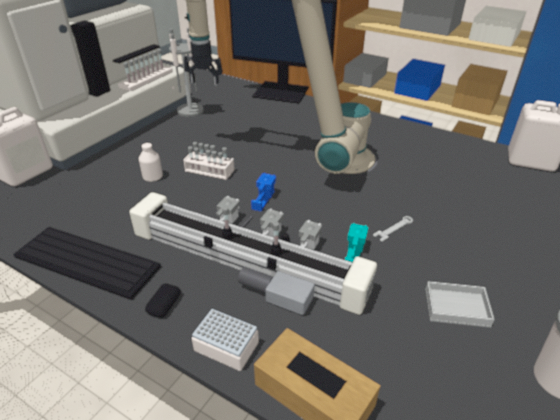

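View pics/top0.png

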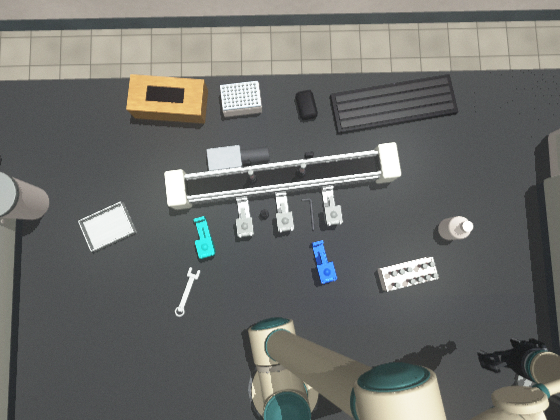

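Candidates in the top picture are grey feet at (244,218), (285,214) and (333,208), a turquoise decoy at (204,238) and a blue decoy at (324,262). I choose the three grey ones along the track and check them in a close crop.

```bash
python3 - <<'E'
import cv2,numpy as np
p=cv2.imread("pics/top0.png")
cv2.imwrite("pics/top0c.png",cv2.resize(p[170:290,190:350],None,fx=5,fy=5,interpolation=cv2.INTER_CUBIC))
p=cv2.imread("pics/scene0.png")
cv2.imwrite("pics/scene0c.png",cv2.resize(p[160:270,200:340],None,fx=5.4,fy=5.4,interpolation=cv2.INTER_CUBIC))
E
```

```text
(no output)
```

View pics/top0c.png

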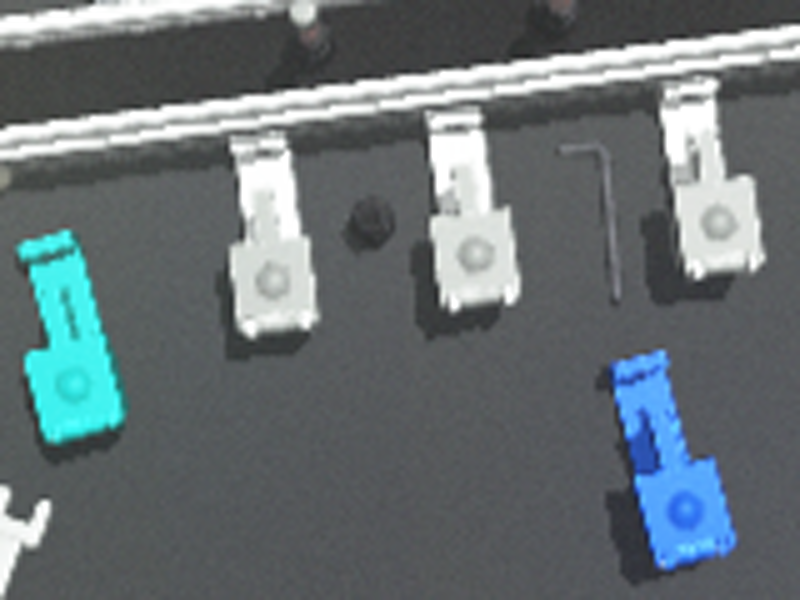

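View pics/scene0c.png

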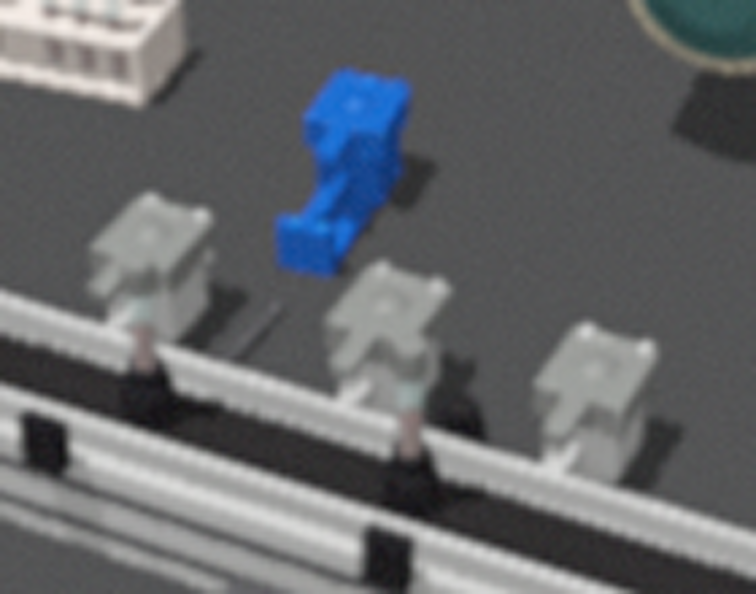

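The crop shows three grey caps with their domes at crop pixels (273,281), (476,254) and (719,223), with tabs pointing to the beam. Blue and turquoise are clearly decoys. The puck and hex key sit between the feet.

```bash
cat > h.py <<'E'
import numpy as np
def ray(cal,u,v,z):
    K,R,t=cal["K"],cal["R"],cal["t"]
    d=R.T@np.linalg.solve(K,[u,v,1]); o=-R.T@t
    return o+d*(z-o[2])/d[2]
E
python3 - <<'E'
from h import *
c=np.load("topcal.npz");d=np.load("top0.npy")
P=lambda x,y,z:ray(c,(x+.5)/5-.5+190,(y+.5)/5-.5+170,z)
for n,x,y in (("L",273,281),("M",476,254),("R",719,223)): print(n,P(x,y,.0685).round(4))
a,b=P(0,140,.084),P(800,33,.084);print(a,b,"yaw",np.degrees(np.arctan2(-(a-b)[0],(a-b)[1])))
print("strap ends",[P(x,y,.034).round(4) for x,y in((258,138),(455,115),(690,84))])
print("hinge",[P(x,y,.06).round(4) for x,y in((278,327),(481,299),(725,267))])
print("puck",P(371,220,.03),"tubes",[ray(c,u,v,.173).round(3) for u,v in((251,173),(303,166))])
E
```

```text
L [0.5193 0.1135 0.0685]
M [ 0.5329 -0.0145  0.0685]
R [ 0.5484 -0.1687  0.0685]
[0.61093211 0.28081574 0.084     ] [ 0.66579932 -0.22260701  0.084     ] yaw 6.220021006101479
strap ends [array([0.6158, 0.124 , 0.034 ]), array([ 0.6276, -0.0047,  0.034 ]), array([ 0.6441, -0.1592,  0.034 ])]
hinge [array([0.4908, 0.1116, 0.06  ]), array([ 0.505 , -0.0171,  0.06  ]), array([ 0.5211, -0.1727,  0.06  ])]
puck [0.56054311 0.05186356 0.03      ] tubes [array([0.664, 0.083, 0.173]), array([ 0.681, -0.069,  0.173])]
```

>>> arm_command:
  commands:
    - [0,-254,-475,0.188,0,0]
    - [0,-254,-475,0.188,0,0]
    - [0,-254,-475,0.188,0,0]
    - [0,-254,-475,0.188,0,0]
    - [0,-254,-475,0.188,0,0]
    - [0,-254,-475,0.188,0,0]
    - [0,-254,-475,0.188,0,0]
    - [0,-254,-475,0.188,0,0]
    - [0,-254,-475,0.188,0,0]
    - [40,-254,-475,0.188,0,0]
    - [80,-254,-475,0.188,0,0]
    - [80,-254,-475,0.188,0,0]
  grip: 0
  newtons: 30

```text
clock: 1.6
tool_pos: [0.5465, -0.1684, 0.3214]
tool_rot: [[-0.008, 0.107, -0.994], [0.003, -0.994, -0.107], [-1.0, -0.004, 0.007]]
force: [-0.3, -0.1, 0.2]
finger_gap: -0.0
```

```bash
python3 - <<'E'
from workcell import ctrl
import cv2,numpy as np
s=ctrl.state();c=ctrl.calibration("wrist");p,d=ctrl.read_camera("wrist")
cv2.imwrite("pics/w1.png",cv2.cvtColor(p,cv2.COLOR_RGB2BGR))
np.savez("w1.npz",K=c["camera_matrix"],R=c["R"],t=c["t"],d=d)
for k in("clock","tool_pos","tool_rot","force","finger_gap"):print(k,s[k])
E
```

```text
clock 1.6
tool_pos [ 0.54652564 -0.1683844   0.32138615]
tool_rot [[-0.00778493  0.1070208  -0.9942263 ]
 [ 0.00330158 -0.99424826 -0.10704902]
 [-0.99996425 -0.00411589  0.00738682]]
force [-0.33369574 -0.07858008  0.19238512]
finger_gap -4.551060843462453e-05
```

View pics/w1.png

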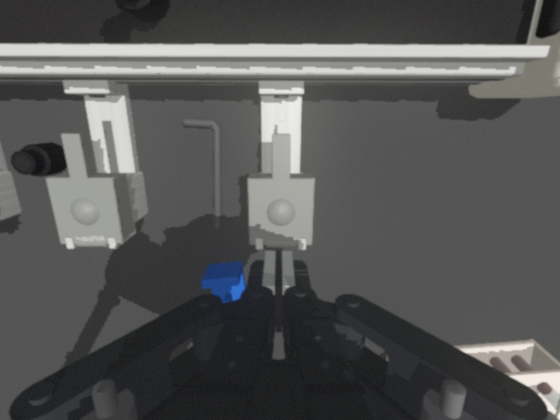

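The wrist picture shows the right cap with its dome at (281,212) and tab at (282,155). The middle dome is at (85,211).

```bash
python3 - <<'E'
from h import *
c=np.load("w1.npz")
for n,u,v,z in (("domeR",281,212,.0685),("tabR",282,155,.064),("tabtipR",282,136,.064),("domeM",85,211,.0685),("tabtipM",72,136,.064)): print(n,ray(c,u,v,z).round(4))
E
```

```text
domeR [ 0.5498 -0.1691  0.0685]
tabR [ 0.5928 -0.1652  0.064 ]
tabtipR [ 0.6065 -0.1636  0.064 ]
domeM [ 0.5341 -0.0179  0.0685]
tabtipM [ 0.5899 -0.0103  0.064 ]
```

>>> arm_command:
  commands:
    - [40,0,-4,0,0,0]
    - [66,0,-4,0,0,0]
    - [72,0,-4,0,0,0]
    - [74,0,-4,0,0,0]
    - [74,0,-4,0,0,0]

```text
clock: 2.28
tool_pos: [0.5523, -0.1691, 0.2523]
tool_rot: [[0.003, 0.106, -0.994], [-0.001, -0.994, -0.106], [-1.0, 0.002, -0.003]]
force: [-0.6, -0.9, -0.2]
finger_gap: -0.0005
```

>>> arm_command:
  commands:
    - [2,0,0,0,0,0]
    - [3,0,0,0,0,0]
    - [4,0,0,0,0,0]
    - [5,0,0,0,0,0]

```text
clock: 2.78
tool_pos: [0.5518, -0.1687, 0.2456]
tool_rot: [[-0.0, 0.107, -0.994], [-0.0, -0.994, -0.107], [-1.0, 0.0, 0.0]]
force: [0.5, -0.3, -0.3]
finger_gap: -0.0003
```

>>> arm_command:
  commands:
    - [1,0,0,0,0,0]
    - [2,0,0,0,0,0]
    - [3,0,0,0,0,0]
    - [3,0,0,0,0,0]

```text
clock: 3.28
tool_pos: [0.5517, -0.1687, 0.2426]
tool_rot: [[-0.0, 0.107, -0.994], [0.0, -0.994, -0.107], [-1.0, -0.0, 0.0]]
force: [0.9, 0.0, -0.2]
finger_gap: -0.0001
```

>>> arm_command:
  commands:
    - [1,0,0,0,0,0]
    - [1,0,0,0,0,0]

```text
clock: 3.52
tool_pos: [0.5518, -0.1688, 0.2419]
tool_rot: [[0.0, 0.107, -0.994], [-0.0, -0.994, -0.107], [-1.0, 0.0, -0.0]]
force: [-0.6, 0.0, 1.1]
finger_gap: -0.0003
```

>>> arm_command:
  commands:
    - [1,0,0,0,0,0]
    - [1,0,0,0,0,0]

```text
clock: 3.78
tool_pos: [0.5518, -0.1687, 0.2417]
tool_rot: [[0.001, 0.107, -0.994], [-0.0, -0.994, -0.107], [-1.0, 0.0, -0.001]]
force: [-1.6, 1.0, 6.5]
finger_gap: 0.0
```

>>> arm_command:
  commands:
    - [1,0,0,0,0,0]
    - [1,0,0,0,0,0]

```text
clock: 4.03
tool_pos: [0.5518, -0.1688, 0.2416]
tool_rot: [[0.001, 0.107, -0.994], [-0.001, -0.994, -0.107], [-1.0, 0.001, -0.001]]
force: [-2.5, 0.9, 11.0]
finger_gap: 0.0002
```

Right is rigid: 11 N with 0.3 mm of travel. Next is the middle.

>>> arm_command:
  commands:
    - [-25,0,0,0,0,0]
    - [-25,-60,1,0,0,0]
    - [-25,-120,1,0,0,0]
    - [-25,-154,2,0,0,0]
    - [-25,-154,2,0,0,0]
    - [-10,-154,2,0,0,0]
    - [-6,-154,2,0,0,0]
    - [-3,-154,2,0,0,0]
    - [-3,-154,2,0,0,0]

```text
clock: 5.15
tool_pos: [0.5335, -0.0165, 0.2424]
tool_rot: [[-0.0, 0.106, -0.994], [-0.0, -0.994, -0.106], [-1.0, 0.0, 0.0]]
force: [0.1, 0.1, 0.3]
finger_gap: 0.0
```

>>> arm_command:
  commands:
    - [1,0,0,0,0,0]
    - [1,0,0,0,0,0]

```text
clock: 5.4
tool_pos: [0.5335, -0.016, 0.2419]
tool_rot: [[0.001, 0.106, -0.994], [-0.0, -0.994, -0.106], [-1.0, 0.0, -0.001]]
force: [0.2, 0.2, 1.1]
finger_gap: 0.0002
```

>>> arm_command:
  commands:
    - [1,0,0,0,0,0]
    - [1,0,0,0,0,0]

```text
clock: 5.65
tool_pos: [0.5335, -0.0159, 0.2417]
tool_rot: [[0.001, 0.107, -0.994], [-0.001, -0.994, -0.107], [-1.0, 0.001, -0.001]]
force: [-0.8, -0.9, 5.5]
finger_gap: -0.0006
```

>>> arm_command:
  commands:
    - [1,0,0,0,0,0]
    - [1,0,0,0,0,0]

```text
clock: 5.9
tool_pos: [0.5335, -0.0159, 0.2415]
tool_rot: [[0.002, 0.107, -0.994], [-0.001, -0.994, -0.107], [-1.0, 0.001, -0.001]]
force: [-4.1, -0.2, 12.5]
finger_gap: 0.0
```

Middle is rigid too. I still have to tap the left one.

>>> arm_command:
  commands:
    - [-25,0,0,0,0,0]
    - [-25,-60,0,0,0,0]
    - [-25,-120,0,0,0,0]
    - [-25,-129,0,0,0,0]
    - [-25,-129,0,0,0,0]
    - [-10,-129,0,0,0,0]
    - [-6,-129,0,0,0,0]
    - [-3,-129,0,0,0,0]
    - [-3,-129,0,0,0,0]

```text
clock: 7.02
tool_pos: [0.5197, 0.1119, 0.2423]
tool_rot: [[-0.001, 0.106, -0.994], [-0.0, -0.994, -0.106], [-1.0, 0.0, 0.001]]
force: [0.0, -0.2, -0.1]
finger_gap: -0.0002
```

>>> arm_command:
  commands:
    - [1,0,0,0,0,0]
    - [1,0,0,0,0,0]

```text
clock: 7.28
tool_pos: [0.5197, 0.1124, 0.2419]
tool_rot: [[0.001, 0.107, -0.994], [-0.0, -0.994, -0.107], [-1.0, 0.0, -0.001]]
force: [0.7, -0.6, 0.0]
finger_gap: 0.0001
```

>>> arm_command:
  commands:
    - [1,0,0,0,0,0]
    - [1,0,0,0,0,0]

```text
clock: 7.52
tool_pos: [0.5199, 0.1125, 0.241]
tool_rot: [[0.001, 0.107, -0.994], [-0.0, -0.994, -0.107], [-1.0, 0.0, -0.001]]
force: [0.8, 0.5, 1.1]
finger_gap: -0.0
```

>>> arm_command:
  commands:
    - [1,0,0,0,0,0]
    - [1,0,0,0,0,0]

```text
clock: 7.78
tool_pos: [0.52, 0.1124, 0.24]
tool_rot: [[0.002, 0.107, -0.994], [-0.0, -0.994, -0.107], [-1.0, 0.0, -0.002]]
force: [1.1, -0.4, 2.3]
finger_gap: -0.0001
```

>>> arm_command:
  commands:
    - [1,0,0,0,0,0]
    - [1,0,0,0,0,0]

```text
clock: 8.02
tool_pos: [0.5202, 0.1125, 0.2391]
tool_rot: [[0.002, 0.107, -0.994], [0.0, -0.994, -0.107], [-1.0, 0.0, -0.002]]
force: [2.2, 0.2, 4.5]
finger_gap: -0.0003
```

It gives. I push a little more to be sure, then rise and look at the tab.

>>> arm_command:
  commands:
    - [1,0,0,0,0,0]
    - [1,0,0,0,0,0]

```text
clock: 8.28
tool_pos: [0.5202, 0.1125, 0.2388]
tool_rot: [[0.002, 0.107, -0.994], [0.0, -0.994, -0.107], [-1.0, 0.0, -0.002]]
force: [0.5, -0.5, 10.4]
finger_gap: -0.0
```

>>> arm_command:
  commands:
    - [-25,0,0,0,0,0]
    - [-70,0,30,0,0,0]
    - [-85,0,30,0,0,0]
    - [-85,0,30,0,0,0]
    - [-85,0,30,0,0,0]
  grip: 0.55

```text
clock: 8.9
tool_pos: [0.4897, 0.1093, 0.3212]
tool_rot: [[-0.003, 0.107, -0.994], [-0.0, -0.994, -0.107], [-1.0, -0.0, 0.003]]
force: [-0.1, 0.8, 0.0]
finger_gap: 0.0469
```

```bash
python3 - <<'E'
from workcell import ctrl
import cv2,numpy as np
s=ctrl.state();c=ctrl.calibration("wrist");p,d=ctrl.read_camera("wrist")
cv2.imwrite("pics/w2.png",cv2.cvtColor(p,cv2.COLOR_RGB2BGR))
np.savez("w2.npz",K=c["camera_matrix"],R=c["R"],t=c["t"],d=d)
for k in("clock","tool_pos","tool_rot","force","finger_gap","joint_positions"):print(k,s[k])
E
```

```text
clock 8.9
tool_pos [0.48974204 0.10925055 0.3212468 ]
tool_rot [[-2.51093723e-03  1.06533795e-01 -9.94305911e-01]
 [-1.82659524e-04 -9.94309078e-01 -1.06533673e-01]
 [-9.99996831e-01 -8.58799214e-05  2.51610709e-03]]
force [-0.05109964  0.79292425  0.01681163]
finger_gap 0.04690958857049103
joint_positions [4.62512919e+00 1.32577633e+01 1.02496147e+02 1.29664348e-03
 6.43903318e+01 8.85090188e+01]
```

View pics/w2.png

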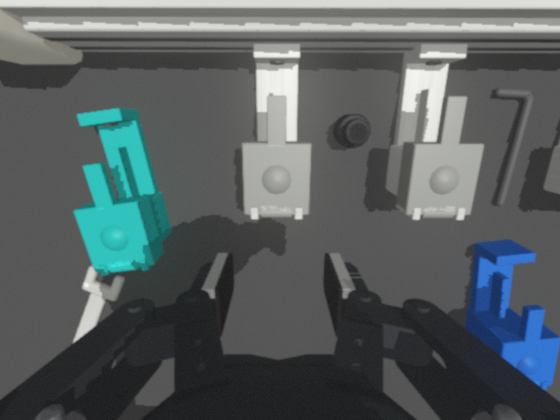

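```bash
python3 - <<'E'
from h import *
c=np.load("w2.npz")
R=np.array([[-2.51e-3,.10653,-.9943],[0,-.9943,-.10653],[-1,0,.0025]])
T=np.array([.48974,.10925,.32125])
for n,u,v,z in (("dome",277,180,.0685),("root",277,143,.064),("tip",277,96,.064),("mid",277,119.5,.064)):
    p=ray(c,u,v,z);p2=p.copy();
    if n=='mid': p2[2]=.060
    print(n,p.round(4),"tool mm",(R.T@(p2-T)*1000).round(1))
E
```

```text
dome [0.519  0.1133 0.0685] tool mm [252.7  -0.9 -30.1]
root [0.5456 0.1162 0.064 ] tool mm [257.1  -0.9 -56.9]
tip [0.5779 0.1196 0.064 ] tool mm [257.   -0.9 -89.4]
mid [0.5621 0.1179 0.064 ] tool mm [261.1  -0.9 -73.5]
```

Left gave about 3 mm and then stopped at 10 N, so it is the loose one. In the picture its tab spans (277,96) to (277,143). I go over the tab, then down.

>>> arm_command:
  commands:
    - [0,-1,-40,0,0,0]
    - [20,-1,-74,0,0,0]
    - [50,-1,-74,0,0,0]
    - [80,-1,-74,0,0,0]
    - [100,-1,-74,0,0,0]
    - [107,-1,-74,0,0,0]
    - [107,-1,-74,0,0,0]
    - [107,-1,-74,0,0,0]

```text
clock: 9.95
tool_pos: [0.5637, 0.1182, 0.2163]
tool_rot: [[0.001, 0.107, -0.994], [0.0, -0.994, -0.107], [-1.0, 0.0, -0.001]]
force: [0.0, 0.5, 0.4]
finger_gap: 0.0468
```

>>> arm_command:
  commands:
    - [0,0,0,0,0,0]
    - [0,0,0,0,0,0]
    - [0,0,0,0,0,0]
    - [0,0,0,0,0,0]
    - [0,0,0,0,0,0]
    - [0,0,0,0,0,0]
  grip: 0
  newtons: 30

```text
clock: 10.7
tool_pos: [0.5635, 0.1184, 0.2159]
tool_rot: [[0.001, 0.106, -0.994], [0.001, -0.994, -0.106], [-1.0, -0.001, -0.001]]
force: [1.4, 4.2, 1.3]
finger_gap: 0.0132
```

```bash
python3 - <<'E'
from workcell import ctrl
import cv2,numpy as np
from scipy.spatial.transform import Rotation as Ro
s=ctrl.state();p,d=ctrl.read_camera("wrist")
cv2.imwrite("pics/w3.png",cv2.cvtColor(p,cv2.COLOR_RGB2BGR))
for k in("clock","tool_pos","tool_rot","force","finger_gap","joint_positions"):print(k,s[k])
g=153.;H=np.array([g,0,72]);G=np.array([g,0,0])
for th,al in((5,4),(10,8),(15,12),(20,16),(25,20),(30,24),(35,28),(40,32),(45,36),(50,40),(55,44),(58,46)):
    r=lambda a:Ro.from_euler('y',a,degrees=True)
    print(th,al,(H+r(th).apply(G-H)-r(al).apply(G)).round(1),round(np.radians(al),3))
E
```

```text
clock 10.7
tool_pos [0.56347532 0.11839706 0.21586496]
tool_rot [[ 8.24698349e-04  1.06308830e-01 -9.94332818e-01]
 [ 6.43396910e-04 -9.94333006e-01 -1.06308317e-01]
 [-9.99999453e-01 -5.52078369e-04 -8.88423562e-04]]
force [1.39990066 4.18661508 1.33681355]
finger_gap 0.013176949719863901
joint_positions [4.93258828e+00 2.52875859e+01 1.01242982e+02 4.06772538e-02
 5.34191921e+01 8.88057948e+01]
5 4 [-5.9  0.  10.9] 0.07
10 8 [-11.    0.   22.4] 0.14
15 12 [-15.3   0.   34.3] 0.209
20 16 [-18.7   0.   46.5] 0.279
25 20 [-21.2   0.   59.1] 0.349
30 24 [-22.8   0.   71.9] 0.419
35 28 [-23.4   0.   84.9] 0.489
40 32 [-23.    0.   97.9] 0.559
45 36 [-21.7   0.  111. ] 0.628
50 40 [-19.4   0.  124.1] 0.698
55 44 [-16.   0. 137.] 0.768
58 46 [-14.3   0.  143.9] 0.803
```

View pics/w3.png

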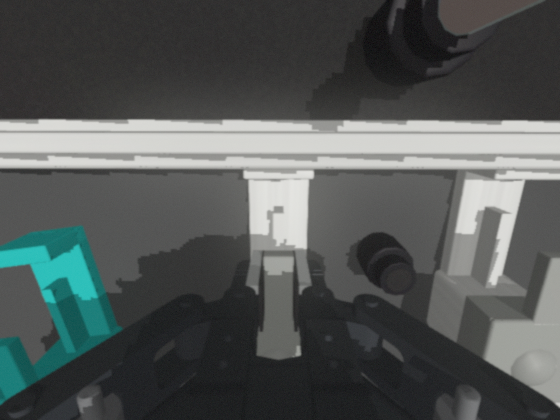

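The tab is pinched between the pads at (278,285), with a gap of 13 mm. I lift in arc steps.

>>> arm_command:
  commands:
    - [-6,0,11,0,0.07,0]
    - [-11,0,22,0,0.14,0]
    - [-15,0,34,0,0.209,0]
    - [-19,0,46,0,0.279,0]
    - [-19,0,46,0,0.279,0]

```text
clock: 11.38
tool_pos: [0.5163, 0.1133, 0.2345]
tool_rot: [[0.274, 0.107, -0.956], [0.03, -0.994, -0.103], [-0.961, -0.0, -0.276]]
force: [1.7, 5.5, -4.1]
finger_gap: 0.0133
```

```bash
python3 - <<'E'
from workcell import ctrl
s=ctrl.state()
for k in("clock","joint_positions","force","moment","finger_gap"):print(k,s[k])
E
```

```text
clock 11.375
joint_positions [  4.6900142   17.54524033 112.88120675   0.72910762  33.57728259
  88.00906457]
force [ 1.74316772  5.49485008 -4.06480271]
moment [ 0.68644371 -0.20307626  0.16735865]
finger_gap 0.013251431636427327
```

```bash
python3 - <<'E'
import numpy as np
from scipy.spatial.transform import Rotation as Ro
g=153.;H=np.array([g,0,72]);G=np.array([g,0,0])
r=lambda a:Ro.from_euler('y',a,degrees=True)
f=lambda th,al:H+r(th).apply(G-H)-r(al).apply(G)
for th,al in((24,18),(28,20),(32,22),(36,24),(40,26),(44,27),(48,28),(52,29),(56,30),(58,30)):
    print(th,al,r(-16).apply(f(th,al)-f(20,16)).round(1),round(np.radians(al-16),3))
E
```

```text
24 18 [-4.9  0.   5.9] 0.035
28 20 [-9.6  0.  12.1] 0.07
32 22 [-14.    0.   18.6] 0.105
36 24 [-18.1   0.   25.5] 0.14
40 26 [-21.9   0.   32.6] 0.175
44 27 [-26.    0.   37.4] 0.192
48 28 [-29.8   0.   42.6] 0.209
52 29 [-33.4   0.   48. ] 0.227
56 30 [-36.7   0.   53.7] 0.244
58 30 [-38.6   0.   55.3] 0.244
```

>>> arm_command:
  commands:
    - [-5,0,6,0,0.035,0]
    - [-10,0,12,0,0.07,0]
    - [-14,0,19,0,0.105,0]
    - [-18,0,25,0,0.14,0]
    - [-22,0,33,0,0.175,0]
    - [-22,0,33,0,0.175,0]

```text
clock: 12.12
tool_pos: [0.4788, 0.1094, 0.246]
tool_rot: [[0.434, 0.107, -0.894], [0.047, -0.994, -0.096], [-0.9, -0.0, -0.437]]
force: [0.8, 4.9, -3.7]
finger_gap: 0.0132
```

```bash
python3 - <<'E'
from workcell import ctrl
import cv2
s=ctrl.state()
for k in("clock","joint_positions","force","moment","finger_gap"):print(k,s[k])
p,d=ctrl.read_camera("wrist")
cv2.imwrite("pics/w4.png",cv2.cvtColor(p,cv2.COLOR_RGB2BGR))
E
```

```text
clock 12.125
joint_positions [  4.45113668  12.6558799  120.7538643    2.0931915   20.71342896
  86.51791981]
force [ 0.81563627  4.92670524 -3.68304515]
moment [0.81873457 0.11604247 0.28899146]
finger_gap 0.013203975721215766
```

View pics/w4.png

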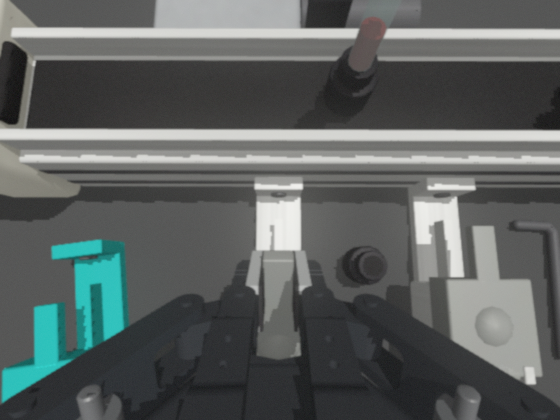

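The tab is still pinched at (278,285). I continue to about 58°.

```bash
python3 - <<'E'
import numpy as np
from scipy.spatial.transform import Rotation as Ro
g=153.;H=np.array([g,0,72]);G=np.array([g,0,0])
r=lambda a:Ro.from_euler('y',a,degrees=True)
f=lambda th,al:H+r(th).apply(G-H)-r(al).apply(G)
for th,al in((43,26.5),(46,27),(49,27.5),(52,28),(55,28.5),(58,29),(60,29)):
    print(th,al,r(-26).apply(f(th,al)-f(40,26)).round(1),round(np.radians(al-26),3))
E
```

```text
43 26.5 [-3.6  0.   2.3] 0.009
46 27 [-7.2  0.   4.9] 0.017
49 27.5 [-10.7   0.    7.6] 0.026
52 28 [-14.1   0.   10.5] 0.035
55 28.5 [-17.3   0.   13.6] 0.044
58 29 [-20.5   0.   16.8] 0.052
60 29 [-22.6   0.   18.2] 0.052
```

>>> arm_command:
  commands:
    - [-4,0,2,0,0.009,0]
    - [-7,0,5,0,0.017,0]
    - [-11,0,8,0,0.026,0]
    - [-14,0,10,0,0.035,0]
    - [-17,0,14,0,0.044,0]
    - [-20,0,17,0,0.052,0]
    - [-23,0,18,0,0.052,0]
    - [-23,0,18,0,0.052,0]
    - [-23,0,18,0,0.052,0]
    - [-23,0,18,0,0.052,0]

```text
clock: 13.42
tool_pos: [0.4529, 0.1066, 0.2584]
tool_rot: [[0.479, 0.107, -0.871], [0.052, -0.994, -0.094], [-0.876, 0.0, -0.481]]
force: [1.3, 5.3, -3.8]
finger_gap: 0.0131
```

```bash
python3 - <<'E'
from workcell import ctrl
import cv2,numpy as np
s=ctrl.state()
for k in("clock","tool_pos","tool_rot","joint_positions","force","moment","finger_gap"):print(k,s[k])
p,d=ctrl.read_camera("wrist")
cv2.imwrite("pics/w5.png",cv2.cvtColor(p,cv2.COLOR_RGB2BGR))
p,d=ctrl.read_camera("scene")
cv2.imwrite("pics/s5.png",cv2.resize(cv2.cvtColor(p,cv2.COLOR_RGB2BGR)[150:280,200:380],None,fx=4.4,fy=4.4,interpolation=cv2.INTER_CUBIC))
G=s["tool_pos"]+s["tool_rot"]@[.153,0,0]
H=np.array([.4918,.1105,.060]);print("grasp",G,"angle",np.degrees(np.arctan2(G[2]-H[2],(G-H)[:2]@[.994,.107])),np.linalg.norm(G-H))
E
```

```text
clock 13.425
tool_pos [0.45294227 0.10658036 0.25842713]
tool_rot [[ 4.78643941e-01  1.07260275e-01 -8.71432849e-01]
 [ 5.16148611e-02 -9.94230976e-01 -9.40248552e-02]
 [-8.76490664e-01  2.55417747e-05 -4.81418857e-01]]
joint_positions [  4.29091555   9.32449993 123.86740802   2.89438721  18.06432341
  85.6112552 ]
force [ 1.32637579  5.30608004 -3.84189206]
moment [0.86452105 0.1596154  0.37917877]
finger_gap 0.013147713971047982
grasp [0.52617479 0.11447743 0.12432406] angle 61.72818951513837 0.07304129873013848
```

View pics/w5.png

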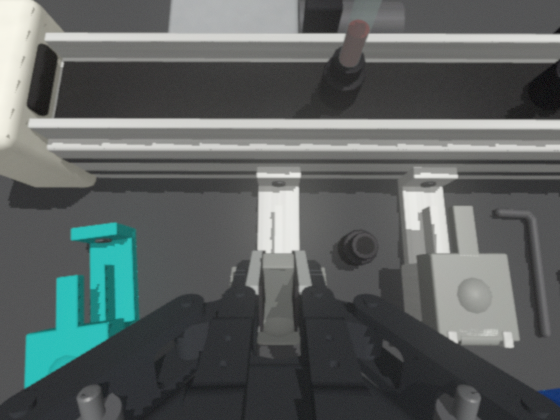

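View pics/s5.png

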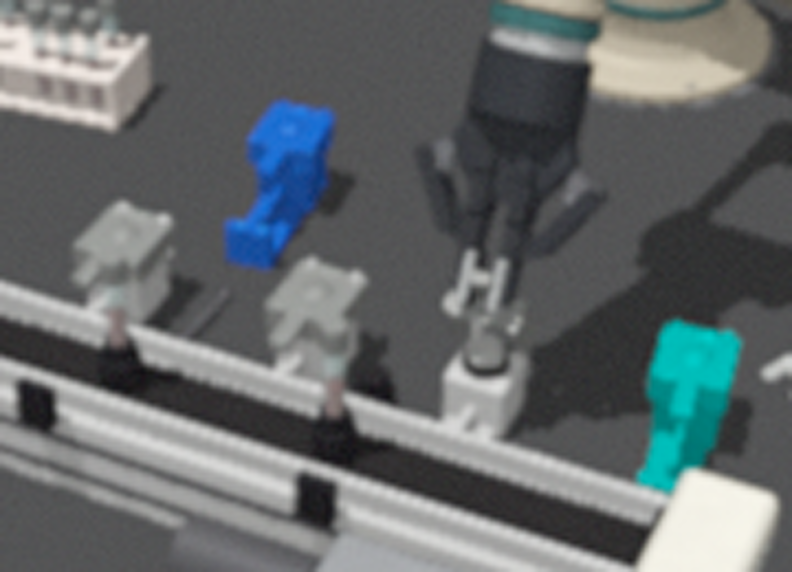

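The left cap stands open in the scene crop: the tab is held at (480,280) and the bolt head is exposed at (488,345). The middle and right caps are shut and the bystanders have not moved. The arm is still, so I hand in.

```bash
python3 -c "
from workcell import ctrl
s=ctrl.state();print(s['clock'],abs(s['dq']).max(),s['finger_gap'],s['force'])
print(ctrl.sign_off())"
```

```text
13.525 0.11599889616551064 0.013207406957631727 [ 1.49720323  5.95105766 -4.06874284]
the job is handed in; nothing more can be done
None
```

The loose bolt is the left one. I lifted its cap by the tab to about 60° and handed in at 13.5 s, still holding it.

- **Tapping:** The right and middle caps were rigid, with 11 to 12 N giving only 0.3 to 0.4 mm of travel. The left cap gave about 3 mm at up to 4.5 N, then stopped.
- **Lift:** I pinched the left tab across its width. The roughly 60° comes from the arm's pose and the hinge position I measured; I did not measure the cap's angle directly. The tool tilted only about 29°, because joint 5 was nearing its limit, so the tab pivoted in the pads.
- **Last checks:** The finger gap was 13 mm on the tab and the arm was at rest. The last scene picture showed the left bolt head exposed, the other two caps shut and the bystanders in view unmoved. I did not measure how high the bolt stands.
- **Side force:** A steady sideways force of about 6 N stayed on the tool, probably because the pinch was slightly off-centre.

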